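# Square up the key tins in the ledge's corner stop

## Robot

A 6-joint arm with a two-finger parallel gripper is mounted at the origin on the work surface. World frame = base frame: x ahead of the robot, y to its left, z up, the work surface at z = 0. Lengths are in mm, angles in rad, forces in N, time in s.
With the tool pointing down it reaches from about 350 to 875 mm from the base axis. Payload 4.2 kg.
Tool frame: the origin (TCP) lies at the very end of the fingers, on their centre line; the grasp point (between the pads) lies 19 mm behind it (pinch_z is the distance from the TCP to the grasp point, in mm); z points along the fingers, y is the line along which they close (so a half turn about z gives the same grasp; the last joint's range is limited). The gripper opens to 85 mm and grips with 20 to 120 N. Pads are 22 mm wide; open, the fingers measure 114 mm over their backs; the gripper's body (76 mm by 85 mm) begins 54 mm behind the grasp point. The pads swing forward as they close: fully open they stand 13 mm farther back than shut.
Start: joints at [1.485, 0.385, 0.008, 0, -1.194, -0.259], TCP at [211.222, 588.204, 231.312] pointing down, gripper open.
Joint ranges: [-3.14, 3.14], [-1.21, 2.06], [-1.07, 1.41], [-3.16, 2.05], [-2.99, -0.16], [-3.1, 3.1]. Speed limits (rad/s): [2.79, 2.79, 3.14, 3.14, 3.14, 3.14].

## Interface

Orientations are given as a unit quaternion [x, y, z, w].
In Python, from bench import * gives the robot as it stands.
- The arm moves only by the tool arm_command, never from a script. Its argument "steps" is one flat list of numbers, 4 for each row, row after row: the shift along the tool's x, y, z in m, then the turn about the tool's z in rad. In form: [tx, ty, tz, roll, tx, ty, tz, roll, ...]. A call has 1 to 20 rows; each row shifts and turns the commanded pose from where the row before left it, along the tool's axes as they then stand; what a row does not reach is not made up. A row lasts 1/8 s, in which the tool goes at most 62.5 mm and 10.7 degrees, less where a joint would pass 70% of its speed; a pose out of reach is approached as far as the arm can. A call with a gripper value outside its range is refused whole. "grip" is the finger opening in m, from 0 to 0.0854, set as the call begins (left out, the last holds). The fingers move at their own pace and stop on an object; the grip force is fixed at half the most. Time passes only in rows, so rows that do not move let the fingers close. It gives the time, the measured TCP pose, the force, the opening and the grip force at its end, in the units of the state.
- read_state(): the state, without advancing time (a new reading comes with each control period).
- get_image(name): name is "side" or "top" or "wrist"; returns the picture (420x560x3 uint8, red, green, blue); there is no depth.
- get_calibration(name): a dict with "camera_matrix" (3x3 intrinsics, pixels), "cam_to_world" (4x4, takes a point from camera to world coordinates). Camera axes: x right, y down, z forward; pixel columns grow to the right and rows downward; lengths in mm; the calibration is good to about 2 mm. A picture is of the moment at which its call begins: read the wrist's pose just before it. get_calibration takes no time and is no camera call; for the wrist camera it gives the pose at the moment of the call.
- job_done(): hands the job in; it is judged then, once.
The state is a dict: "clock": time; "joints": joint angles; "joint_vel": joint speeds; "joint_efforts": joint torques, N m; "position": TCP position; "ee_rot": TCP orientation; "contact_force": force on the tool from outside, world axes, zero at the start; "wrist_torque": the same for the moment, N m; "gripper_width": finger opening in mm; "grasp_force": force on a finger pad.
Only numpy, scipy, OpenCV 4.12 (cv2) and the standard library are available. Lean on these libraries where they do the work, as an engineer would, in place of code of your own. Each camera call takes 0.05 s, during which the arm holds its last target. There are 200 camera calls.

## Task

Put the three flat tins into one neat pile, lids up: from the sloping rack lay the middle tin onto the thick tin that lies on the ledge, then the thin tin on top, setting them down rather than dropping them. Then push the whole pile gently home into the wooden corner stop, so that all three tins stand flush above one another and tight against both fences, let go, and leave the other things on the ledge where they are.

Things in the scene. Friction and masses are not known exactly. Their poses are not given: they have to be found in the camera images.
- tin_thick: plain bare-metal flat tin with square sides, 110 mm long (its x) by 60 mm wide (its y) by 24 mm thick (its z), about 0.18 kg; all three tins have the same outline and differ only in thickness. Origin: centre of the underside; z points out of the lid. Starts flat on the ledge, loose and crooked, in the open side of the corner stop.
- tin_middle: plain bare-metal flat tin with square sides, 110 mm long (its x) by 60 mm wide (its y) by 17 mm thick (its z), about 0.13 kg; all three tins have the same outline and differ only in thickness. Origin: centre of the underside; z points out of the lid. Starts on one of the rack's two ramps (either one), lid up, its x pointing down the slope, away from the robot.
- tin_thin: plain bare-metal flat tin with square sides, 110 mm long (its x) by 60 mm wide (its y) by 11 mm thick (its z), about 0.09 kg; all three tins have the same outline and differ only in thickness. Origin: centre of the underside; z points out of the lid. Starts on the rack's other ramp, lid up, its x pointing down the slope, away from the robot.
- rack: fixed dark wood rack, two ramps side by side (130 mm apart along its y) sloping at 30 degrees, rising towards the rack's -x (towards the robot), so that the lids face away from the robot. A ramp is a board 36 mm wide, 10 mm thick, so a tin on it overhangs on both long sides (7 to 17 mm); an 8 mm high lip at the low end holds it. A tin's underside centre lies 62 mm above the ledge. Base 100 x 200 x 10 mm. Origin: centre of the underside
- stop: fixed dark wood corner stop: two upright fences, 14 mm thick, 50 mm high, meeting at a right angle. Origin: the inside corner at ledge level. End fence: inner face is the plane x = 0, running 105 mm along +y. Side fence: inner face is the plane y = 0, running 135 mm along -x. The pile belongs at x < 0, y > 0, lengths along the stop's x; no finger fits between a fence and a tin that is home
- stop_home (a point): point on the ledge under the centre of a pile that is fully home: 55 mm from the end fence's face and 30 mm from the side fence's; axes as the stop's. The stop is only glued down: the pile slides home with 2 to 8 N, and more than 60 N on the stop counts as forcing it
- jar: glass jar with a steel twist cap, 68 mm across, 100 mm tall, standing. To be left alone. Origin: centre of the underside
- torch: black torch 150 mm long, 38 mm across the head, lying along its x. To be left alone. Origin: centre of the underside
- ring_dish: shallow pale ceramic ring dish, 70 mm across, 22 mm tall. To be left alone. Origin: centre of the underside
- whistle: blue plastic whistle about 50 mm long, 24 mm tall. To be left alone. Origin: centre of the underside
- padlock: brass padlock lying flat, about 75 mm long with shackle, 20 mm tall. To be left alone. Origin: centre of the underside
- loose_peg: spare square wooden peg 100 mm long, 20 mm tall, lying along its x. To be left alone. Origin: centre of the underside
- key_ring: steel ring 56 mm across with two brass keys, lying flat, 4 mm tall. To be left alone. Origin: centre of the underside
Mind the look-alikes: they are no part of the job. What is shaped like the tin_thin but blue or orange is not meant.

How it is judged (in metres and radians):
On the way, in this order (a step that is already met when the one before it is completed fails the run):
1. the middle tin lies flat on the thick tin, released (horizontal distance between tin_middle and tin_thick below 0.03 m and z of tin_middle in the frame of tin_thick between 0.021 and 0.027 m and angle between tin_middle's own z axis and vertical below 0.06 rad and contact force between tin_middle and tin_thick above 0.1 N and contact force between the fingers and tin_middle below 0.1 N), for 0.2 s.
2. the thin tin lies flat on the middle tin, which lies on the thick tin, released (all of step 1 and horizontal distance between tin_thin and tin_middle below 0.03 m and z of tin_thin in the frame of tin_middle between 0.014 and 0.02 m and angle between tin_thin's own z axis and vertical below 0.06 rad and contact force between tin_thin and tin_middle above 0.1 N and contact force between the fingers and tin_thin below 0.1 N), for 0.2 s.
At the end, for the whole second after the job is handed in: The thick tin lies on the ledge, the middle tin on it and the thin tin on top, lids up and flat; each tin is within 2.5 mm of fully home against both fences of the corner stop and turned no more than 0.04 rad from it, the tins' centres lie within 3 mm of one another, and all are at rest (x of tin_thick in the frame of stop between -0.0575 and -0.0525 m and y of tin_thick in the frame of stop between 0.0275 and 0.0325 m and z of tin_thick in the frame of stop between -0.003 and 0.003 m and angle between the x axis of each of tin_thick, tin_middle, tin_thin and the x axis of stop, either way round below 0.04 rad and angle between each of tin_thick, tin_middle, tin_thin's own z axis and vertical below 0.06 rad and linear speed of each of tin_thick, tin_middle, tin_thin below 0.02 m/s and x of tin_middle in the frame of stop between -0.0575 and -0.0525 m and y of tin_middle in the frame of stop between 0.0275 and 0.0325 m and z of tin_middle in the frame of stop between 0.021 and 0.027 m and x of tin_thin in the frame of stop between -0.0575 and -0.0525 m and y of tin_thin in the frame of stop between 0.0275 and 0.0325 m and z of tin_thin in the frame of stop between 0.038 and 0.044 m and horizontal distance between tin_thick and tin_middle below 0.003 m and horizontal distance between each of tin_middle, tin_thick and tin_thin below 0.003 m); the robot touches nothing.
It fails at once if a tin is dropped (falls freely by more than about 2 cm) ((linear speed of tin_thick above 0.65 m/s and contact force between anything else and tin_thick below 0.01 N) or (linear speed of tin_middle above 0.65 m/s and contact force between anything else and tin_middle below 0.01 N) or (linear speed of tin_thin above 0.65 m/s and contact force between anything else and tin_thin below 0.01 N)).
It fails at once if the corner stop is forced (more than 60 N) (contact force between anything else and stop above 60 N).
It fails at once if one of the other things on the ledge is disturbed (moved by more than 30 mm) (distance of any of jar, torch, ring_dish, whistle, padlock, loose_peg, key_ring from where it was at the start of the episode above 0.03 m).
It also fails if it takes over 72 s, if anything falls off the work surface, if the arm or the gripper's body presses on something with over 40 N, if the wrist force passes 120 N, or if a joint passes its speed limit or range.

## Working session

There is one attempt and no reset: what is moved stays moved. The work goes in short steps, Python scripts to look and compute and a tool call to move; the robot and the scene stay as the last step left them, time stands still between calls to the robot, and variables do not carry over. Pictures are saved under pics/ and viewed, at most 10 in all, crops included, and the job is handed in when it is done.

Besides the shell and the picture viewer there is one more tool, called after "Call:" in YAML: its name, and indented under it one key for each argument. arm_command: Moves the arm, as the interface text tells. Its arguments: {"type":"object","properties":{"steps":{"type":"array","items":{"type":"number"}},"grip":{"type":"number"}},"required":["steps"]}

```bash
mkdir -p pics; ls; python3 - <<'E'
from bench import *
import cv2,numpy as np
s=read_state();print(s)
for n in["top","side"]:
    cv2.imwrite(f"pics/{n}0.png",cv2.resize(get_image(n)[:,:,::-1],(800,600),interpolation=cv2.INTER_CUBIC))
    c=get_calibration(n);print(n,c)
E
```

```text
pics
{'clock': 0.0, 'joints': array([ 1.48457189e+00,  3.85563761e-01,  6.64634660e-03, -5.11118568e-04,
       -1.19401340e+00, -2.58592664e-01]), 'joint_vel': array([-0.00065475, -0.0003639 ,  0.00039072,  0.00028771,  0.0001075 ,
       -0.00020149]), 'joint_efforts': array([ 7.00911660e-04, -3.92284012e+01,  1.88402045e+01,  4.18611377e+00,
       -4.59689458e-03, -1.13469063e-06]), 'position': array([211.05136244, 587.67069981, 230.22347411]), 'ee_rot': array([ 9.85157657e-01, -1.71648466e-01, -1.44785069e-04,  1.08372633e-03]), 'contact_force': array([-0.61543847, -0.19333976,  0.47664763]), 'wrist_torque': array([-0.03755294,  0.0281105 ,  0.02855395]), 'grasp_force': 0.0, 'gripper_width': 85.33882165568824}
top {'camera_matrix': array([[410.53236607,   0.        , 276.82931744],
       [  0.        , 410.53236607, 219.05118653],
       [  0.        ,   0.        ,   1.        ]]), 'cam_to_world': array([[ 2.93203360e-03, -9.93628548e-01,  1.12666371e-01,
         4.00195637e+02],
       [-9.99965590e-01, -3.78760074e-03, -7.38051205e-03,
         5.97967645e+01],
       [ 7.76022271e-03, -1.12640855e-01, -9.93605463e-01,
         1.26278397e+03],
       [ 0.00000000e+00,  0.00000000e+00,  0.00000000e+00,
         1.00000000e+00]])}
side {'camera_matrix': array([[396.59478623,   0.        , 282.34336769],
       [  0.        , 396.59478623, 209.30990564],
       [  0.        ,   0.        ,   1.        ]]), 'cam_to_world': array([[ 9.72153363e-01, -1.38515517e-01,  1.89027219e-01,
         3.40360964e+02],
       [-2.34070396e-01, -5.34863094e-01,  8.11869768e-01,
        -7.86954226e+02],
       [-1.13528775e-02, -8.33507602e-01, -5.52391338e-01,
         6.51687449e+02],
       [ 0.00000000e+00,  0.00000000e+00,  0.00000000e+00,
         1.00000000e+00]])}
```

View pics/top0.png

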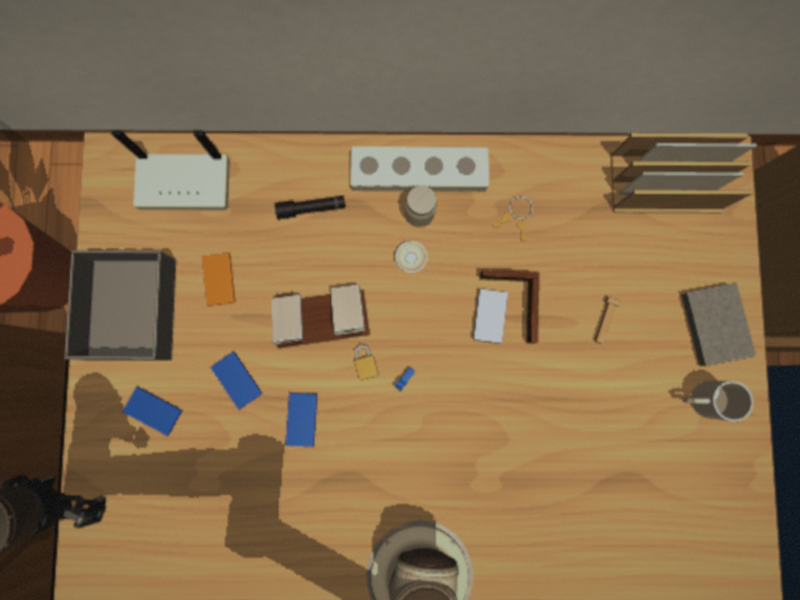

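View pics/side0.png

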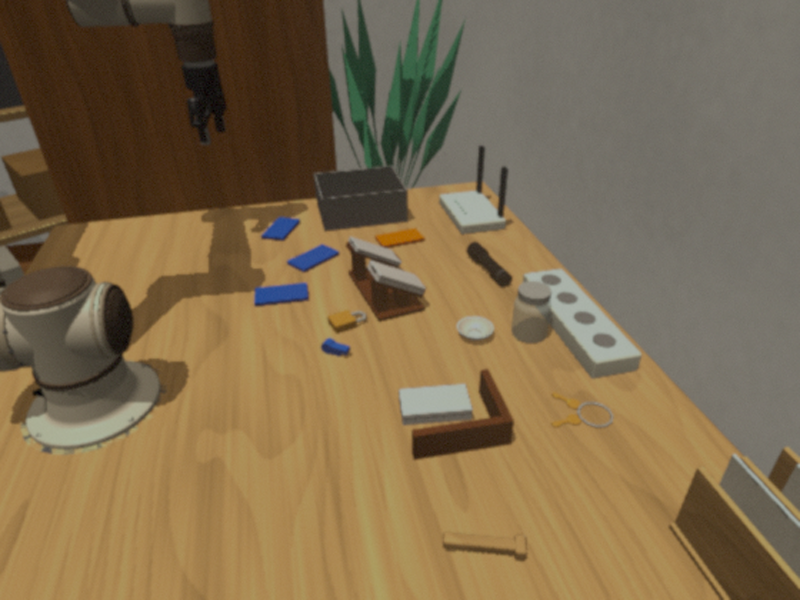

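The top view (800 px scale) shows the rack with tins at (287,318) and (347,309). The stop's inner corner is at about (526,278), with the end fence on the far +x side, the side fence on the right, and the thick tin at (490,315). The side view confirms the rack tins slope down away from the robot. Next I'll enlarge the rack and stop areas.

```bash
cat > h.py <<'E'
from bench import *
import cv2,numpy as np
def p2w(n,uv,z,C=None,sc=1.0):
    C=C or get_calibration(n);K=C["camera_matrix"];T=C["cam_to_world"]
    r=T[:3,:3]@np.linalg.inv(K)@np.array([uv[0]*sc,uv[1]*sc,1.]);o=T[:3,3]
    return o+r*(z-o[2])/r[2]
def w2p(n,P,C=None):
    C=C or get_calibration(n);T=np.linalg.inv(C["cam_to_world"]);q=C["camera_matrix"]@(T@np.r_[P,1])[:3]
    return q[:2]/q[2]
E
python3 - <<'E'
from h import *
for nm,uv,z in [("tinL",(287,318),75),("tinR",(347,309),75),("thick",(490,315),24),("corner",(526,278),50),("jar",(420,200),100),("padlock",(365,365),20),("whistle",(404,378),20),("dish",(410,256),20)]:
    print(nm,p2w("top",uv,z,sc=.7).round())
C=get_calibration("wrist");s=read_state();print(s["position"],C)
from scipy.spatial.transform import Rotation as R
print(R.from_quat(s["ee_rot"]).as_matrix().round(3))
im=get_image("top")[:,:,::-1]
a=cv2.resize(im[185:255,185:265],(640,560),interpolation=cv2.INTER_CUBIC)
sd=get_image("side")[:,:,::-1]
b=cv2.resize(sd[155:225,235:305],(560,560),interpolation=cv2.INTER_CUBIC)
cv2.imwrite("pics/siderack.png",b)
E
```

```text
tinL [524. 272.  75.]
tinR [543. 150.  75.]
thick [ 537. -151.   24.]
corner [ 613. -223.   50.]
jar [764.   2. 100.]
padlock [430. 115.  20.]
whistle [403.  32.  20.]
dish [665.  20.  20.]
[211.08175024 587.71599202 230.3222625 ] {'camera_matrix': array([[350.4060878 ,   0.        , 287.17228115],
       [  0.        , 350.4060878 , 211.19187404],
       [  0.        ,   0.        ,   1.        ]]), 'cam_to_world': array([[-3.38718306e-01, -9.03169250e-01, -2.63733227e-01,
         2.78793285e+02],
       [-9.40887253e-01,  3.25449895e-01,  9.38804715e-02,
         5.64756561e+02],
       [ 1.04199605e-03,  2.79942266e-01, -9.60016272e-01,
         3.72631469e+02],
       [ 0.00000000e+00,  0.00000000e+00,  0.00000000e+00,
         1.00000000e+00]])}
[[ 0.941 -0.338 -0.001]
 [-0.338 -0.941 -0.002]
 [ 0.     0.002 -1.   ]]
```

View pics/siderack.png

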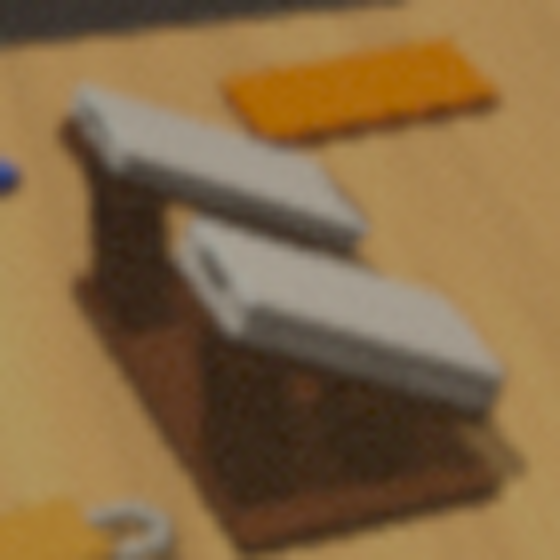

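Call:
arm_command:
  steps: [0.0475,0.0275,0,0,0.0475,0.0275,0,0,0.0475,0.0275,0,0,0.0475,0.0275,0,0,0.0475,0.0275,0,0,0.0475,0.0275,0,0,0.0475,0.0275,0,0,0.0475,0.0275,0,0,0.0475,0.0275,0,0,0,0,0,-0.167,0,0,0,-0.167,0,0,0,-0.167,0,0,0,0]
  grip: 0.0854

```text
clock: 1.82
position: [529.8, 210.7, 231.1]
ee_rot: [0.997, 0.077, -0.0, 0.0]
contact_force: [0.4, -0.0, -0.4]
gripper_width: 85.6
grasp_force: 0.0
```

```bash
python3 - <<'E'
from h import *
import pickle
s=read_state();C=get_calibration("wrist");im=get_image("wrist")
pickle.dump((C,s,im),open("w1.pkl","wb"));print(s["position"],s["ee_rot"],s["clock"])
cv2.imwrite("pics/w1.png",cv2.resize(im[:,:,::-1],(800,600),interpolation=cv2.INTER_CUBIC))
E
```

```text
[529.82250846 210.65063994 231.11055947] [ 9.97033135e-01  7.69732663e-02 -1.98439966e-04  7.40454445e-05] 1.825
```

View pics/w1.png

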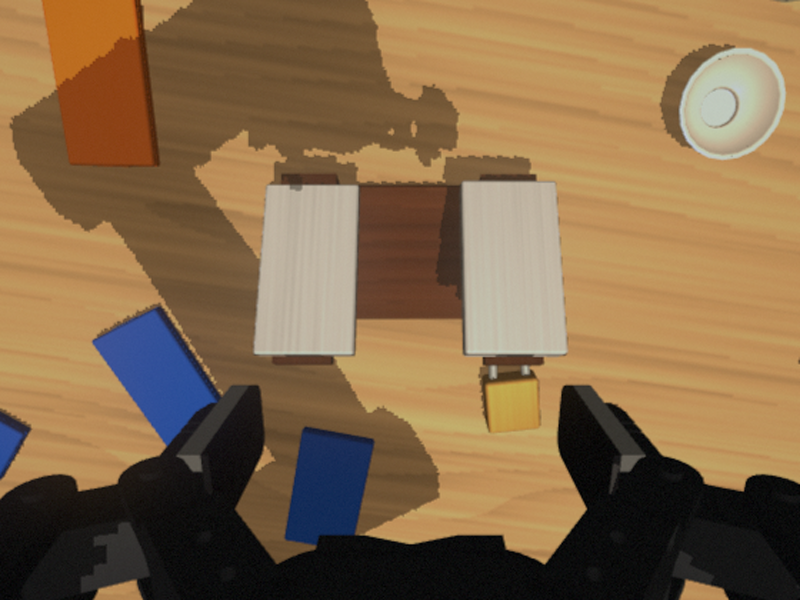

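The wrist view shows both tins clear of obstructions. The left lid's corners are at (267,184), (358,184), (355,355) and (255,355), and the right lid's are at (462,181), (554,181), (566,355) and (463,354). The right tin looks nearer the camera, so probably thicker. I'll fit a pose for each thickness.

```bash
python3 - <<'E'
from h import *
import pickle
from scipy.optimize import least_squares
C,s,im=pickle.load(open("w1.pkl","rb"))
L=np.array([(267,184),(358,184),(355,355),(255,355)])*.7;Rr=np.array([(462,181),(554,181),(566,355),(463,354)])*.7
c,sn=np.cos(np.pi/6),.5
def corners(p,t,z=None):
    x,y,yaw=p[:3];z=62 if len(p)<4 else p[3]
    ex=np.array([c*np.cos(yaw),c*np.sin(yaw),-sn]);ey=np.array([-np.sin(yaw),np.cos(yaw),0]);n=np.array([sn*np.cos(yaw),sn*np.sin(yaw),c])
    b=np.array([x,y,z])+t*n
    return [b+a*55*ex+d*30*ey for a,d in((1,1),(1,-1),(-1,-1),(-1,1))]
for nm,px,x0 in(("L",L,(524,272,.15)),("R",Rr,(543,150,.15))):
    for t in(11,17):
        f=lambda p:np.concatenate([w2p("wrist",q,C)-u for q,u in zip(corners(p,t),px)])
        r=least_squares(f,x0);print(nm,t,r.x.round(3),"rms",np.sqrt((r.fun**2).mean()).round(2))
    f=lambda p:np.concatenate([w2p("wrist",q,C)-u for q,u in zip(corners(p,0),px)])
    r=least_squares(f,(*x0,80));print(" free lid",r.x.round(3),np.sqrt((r.fun**2).mean()).round(2))
# fitting both: stop in top view
E
```

```text
L 11 [5.21521e+02 2.73387e+02 1.59000e-01] rms 0.56
L 17 [5.19890e+02 2.72017e+02 1.60000e-01] rms 1.21
 free lid [5.26559e+02 2.74520e+02 1.59000e-01 6.99940e+01] 0.5
R 11 [5.41635e+02 1.50766e+02 1.43000e-01] rms 0.74
R 17 [5.39647e+02 1.51581e+02 1.42000e-01] rms 0.62
 free lid [5.47683e+02 1.52305e+02 1.42000e-01 7.47190e+01] 0.52
```

Call:
arm_command:
  steps: [-0.0155,0.03,0,0,-0.015,0.03,0,0,0,0,0.05,0,0,0,0.05,0,0,0,0.05,0,0,0,0.003,0,0,0,0,0]

```text
clock: 2.75
position: [510.3, 147.4, 79.7]
ee_rot: [0.997, 0.078, 0.001, -0.0]
contact_force: [0.6, 0.5, 0.5]
gripper_width: 85.2
grasp_force: 0.0
```

Call:
arm_command:
  steps: [0,0,0,0,0,0,0,0,0,0,0,0,0,0,0,0,0,0,0,0,0,0,0,0]
  grip: 0.05

```text
clock: 3.5
position: [510.4, 147.3, 81.0]
ee_rot: [0.997, 0.078, 0.002, -0.001]
contact_force: [-1.3, -1.3, 6.7]
gripper_width: 58.2
grasp_force: 65.1
```

```bash
python3 - <<'E'
from h import *
im=get_image("top")[:,:,::-1];sd=get_image("side")[:,:,::-1]
a=cv2.resize(im[180:250,315:395],(400,350),interpolation=cv2.INTER_CUBIC)
a=cv2.copyMakeBorder(a,0,0,0,0,cv2.BORDER_CONSTANT)
b=cv2.resize(sd[130:230,220:320],(350,350),interpolation=cv2.INTER_CUBIC)
cv2.imwrite("pics/g1.png",np.hstack([a,b]))
E
```

```text
(no output)
```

View pics/g1.png

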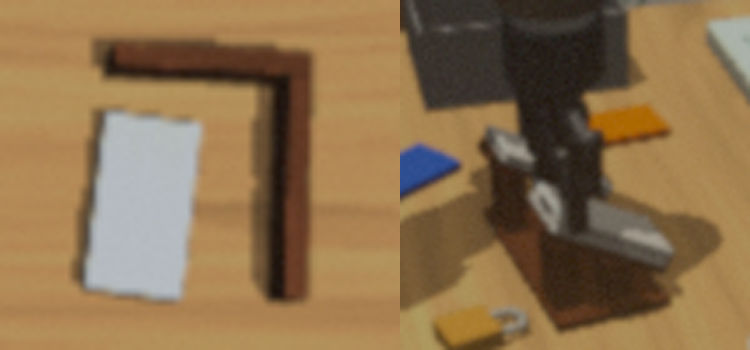

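The top crop shows the thick tin's lid corners at (103,110), (203,123), (182,300) and (84,290). The inner foot of the stop is near (275,80). The side crop shows the middle tin held near its high end.

```bash
python3 - <<'E'
from h import *
f=lambda u,z:p2w("top",(315+u[0]/5-.4,180+u[1]/5-.4),z)
P=np.array([f(u,24) for u in((103,110),(203,123),(182,300),(84,290))]);print(P.round(1),P.mean(0).round(1))
ax=(P[0]+P[1]-P[2]-P[3])/2;print("len",np.linalg.norm(ax),"yaw",np.arctan2(ax[1],ax[0]))
for u,z in(((291,60),50),((290,300),50),((108,60),50),((274,80),0),((272,298),0),((108,77),0)):print(u,f(u,z).round(1))
E
```

```text
[[ 595.  -127.6   24. ]
 [ 587.2 -188.6   24. ]
 [ 479.  -173.9   24. ]
 [ 484.8 -114.6   24. ]] [ 536.5 -151.2   24. ]
len 110.07796913358243 yaw -0.12607226651812045
(291, 60) [ 621.7 -237.    50. ]
(290, 300) [ 477.5 -233.    50. ]
(108, 60) [ 621.3 -127.    50. ]
(274, 80) [ 618.2 -238.3    0. ]
(272, 298) [ 481.9 -234.     0. ]
(108, 77) [ 619.6 -134.6    0. ]
```

Call:
arm_command:
  steps: [0,0,-0.02,0,0,0,-0.025,0,0,0,-0.025,0,0,0,0,0.14,0,0,0,0.14,0.00265,0.0366,0,0,0.00265,0.0366,0,0,0.00265,0.0366,0,0,0.00265,0.0366,0,0,0.00265,0.0366,0,0,0.00265,0.0366,0,0,0.00265,0.0366,0,0,0.00265,0.0366,0,0,0,0,0.02,0,0,0,0.02,0,0,0,0,0]

```text
clock: 5.6
position: [492.8, -146.5, 107.7]
ee_rot: [0.998, -0.062, -0.001, -0.0]
contact_force: [0.3, 0.2, -2.0]
gripper_width: 58.2
grasp_force: 65.0
```

```bash
python3 - <<'E'
from h import *
s=read_state();print(s["position"],s["gripper_width"],s["grasp_force"],s["contact_force"])
sd=get_image("side")[:,:,::-1];wr=get_image("wrist")[:,:,::-1]
b=cv2.resize(sd[200:330,240:370],(420,420),interpolation=cv2.INTER_CUBIC)
cv2.imwrite("pics/c1.png",np.hstack([b,cv2.resize(wr,(380,285)) if 0 else cv2.copyMakeBorder(cv2.resize(wr,(380,285)),0,135,0,0,cv2.BORDER_CONSTANT)]))
E
```

```text
[ 492.77026039 -146.49825477  107.71506993] 58.168990939139164 65.03102660179138 [ 0.29492555  0.24132505 -2.02780683]
```

View pics/c1.png

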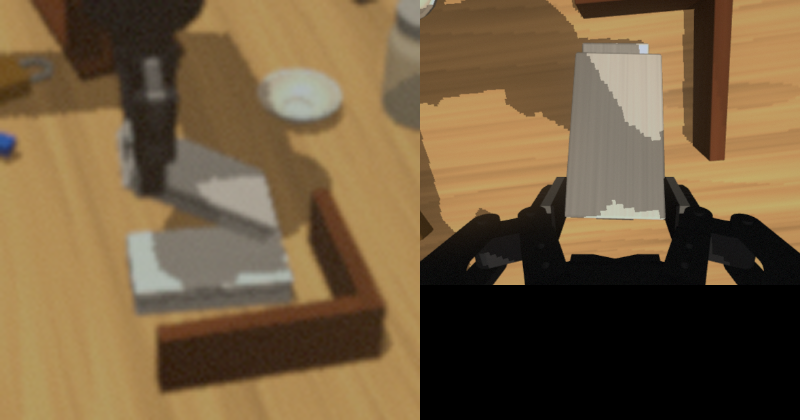

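The side view shows the tilted middle tin above the thick tin, nose down. The wrist view shows it lined up lengthwise with the thick tin underneath. I'll lower it to contact now.

Call:
arm_command:
  steps: [0,0,0.015,0,0,0,0.015,0,0,0,0.004,0,0,0,0.002,0,0,0,0.002,0,0,0,0,0]

```text
clock: 6.45
position: [494.3, -146.5, 70.7]
ee_rot: [0.998, -0.062, 0.0, 0.0]
contact_force: [-0.6, -0.2, -0.2]
gripper_width: 58.4
grasp_force: 65.2
```

Call:
arm_command:
  steps: [-0.0026,0,0.0042,0,-0.0026,0,0.0042,0,-0.0022,0,0.0044,0,-0.0022,0,0.0044,0,0,0,0,0]

```text
clock: 7.08
position: [485.3, -145.6, 54.4]
ee_rot: [0.998, -0.062, 0.002, 0.0]
contact_force: [-3.0, -1.0, 6.6]
gripper_width: 58.4
grasp_force: 66.2
```

Call:
arm_command:
  steps: [-0.0017,0,0.0046,0,-0.0017,0,0.0046,0,-0.0012,0,0.0048,0,-0.0012,0,0.0048,0,0,0,0,0]

```text
clock: 7.7
position: [479.0, -144.5, 35.1]
ee_rot: [0.998, -0.062, 0.001, 0.0]
contact_force: [-3.0, 1.0, 7.4]
gripper_width: 58.6
grasp_force: 66.1
```

```bash
python3 - <<'E'
from h import *
s=read_state();print(s["position"],s["gripper_width"],s["grasp_force"],s["contact_force"])
sd=get_image("side")[:,:,::-1]
b=cv2.resize(sd[200:330,240:370],(600,600),interpolation=cv2.INTER_CUBIC)
cv2.imwrite("pics/c2.png",b)
E
```

```text
[ 479.03237904 -144.54420852   35.1430303 ] 58.61432699899205 66.07213139533997 [-3.02159134  0.98227944  7.40102589]
```

View pics/c2.png

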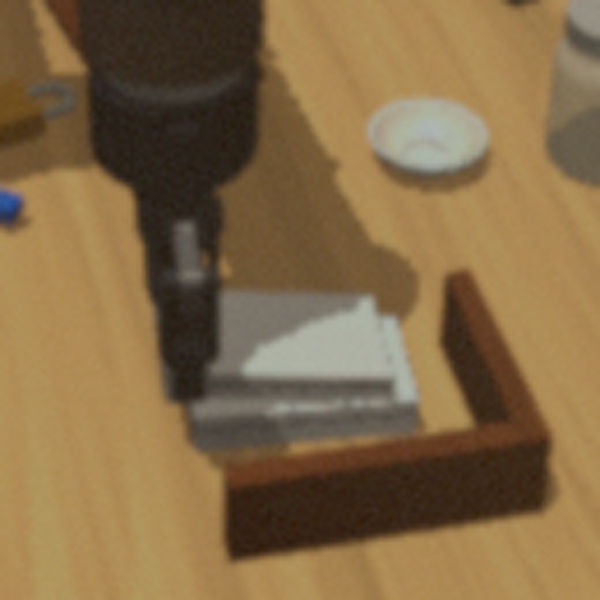

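The tin is nearly flat, with a small wedge gap at the gripped end and the thick tin's far end showing about 20 mm. I'll finish lowering in small steps.

Call:
arm_command:
  steps: [-0.0007,0,0.003,0,-0.0005,0,0.003,0,-0.0003,0,0.002,0,0,0,0,0]

```text
clock: 8.25
position: [477.6, -144.3, 27.1]
ee_rot: [0.998, -0.062, 0.001, -0.0]
contact_force: [-2.2, 1.4, 5.2]
gripper_width: 58.6
grasp_force: 65.6
```

Call:
arm_command:
  steps: [0,0,0.001,0,0,0,0.001,0,0,0,0.001,0,0,0,0,0]

```text
clock: 8.75
position: [477.1, -144.2, 24.1]
ee_rot: [0.998, -0.062, 0.0, -0.0]
contact_force: [-3.5, 2.4, 6.2]
gripper_width: 58.6
grasp_force: 65.6
```

Call:
arm_command:
  steps: [0,0,0.001,0,0,0,0.001,0,0,0,0,0]

```text
clock: 9.12
position: [476.8, -144.2, 21.9]
ee_rot: [0.998, -0.062, 0.0, -0.0]
contact_force: [-3.1, 0.9, 5.7]
gripper_width: 58.4
grasp_force: 65.4
```

Call:
arm_command:
  steps: [0,0,0,0,0,0,0,0,0,0,0,0,0,0,0,0]
  grip: 0.0854

```text
clock: 9.62
position: [477.3, -144.4, 21.2]
ee_rot: [0.998, -0.062, 0.0, 0.0]
contact_force: [-0.3, -0.8, 0.1]
gripper_width: 85.0
grasp_force: 0.0
```

Call:
arm_command:
  steps: [0,0,-0.04,0,0,0,-0.05,0,0,0,-0.05,0,0,0,-0.04,0,-0.01,0,0,0,0,0,0,0]

```text
clock: 10.38
position: [466.0, -142.9, 200.6]
ee_rot: [0.998, -0.062, -0.001, -0.0]
contact_force: [0.0, 0.2, 0.1]
gripper_width: 85.4
grasp_force: 0.0
```

```bash
python3 - <<'E'
from h import *
import pickle
s=read_state();C=get_calibration("wrist");im=get_image("wrist")
pickle.dump((C,s,im),open("w2.pkl","wb"));print(s["position"],s["ee_rot"],s["clock"])
cv2.imwrite("pics/w2.png",cv2.resize(im[:,:,::-1],(800,600),interpolation=cv2.INTER_CUBIC))
E
```

```text
[ 465.98350966 -142.91262549  200.63485747] [ 9.98072401e-01 -6.20555731e-02 -7.13556487e-04 -2.82423009e-04] 10.375
```

View pics/w2.png

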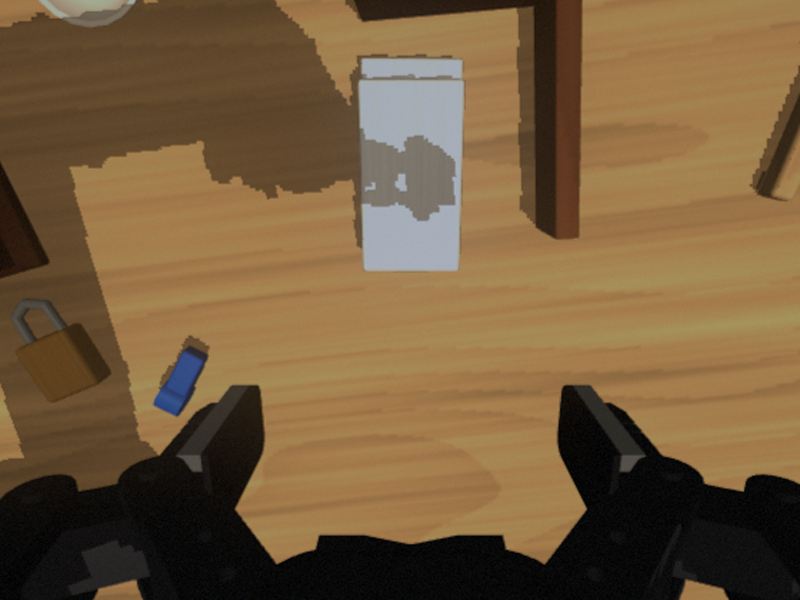

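The middle tin lies flat on the thick one. Its lid corners are at (360,80), (463,80), (459,271) and (364,271), and the thick lid's far edge is at (361,59)–(462,59). The side fence's foot runs along column ~535 and the end fence's foot along (360,20)–(533,8).

```bash
python3 - <<'E'
from h import *
import pickle
C,s,im=pickle.load(open("w2.pkl","rb"))
f=lambda u,z:p2w("wrist",u,z,C,.7)
P=np.array([f(u,41) for u in((360,80),(463,80),(459,271),(364,271))]);print(P.round(1),P.mean(0).round(1))
ax=(P[0]+P[1]-P[2]-P[3])/2;print("len",np.linalg.norm(ax),"yaw",np.arctan2(ax[1],ax[0]))
Q=np.array([f(u,24) for u in((361,59),(462,59))]);d=Q[1]-Q[0];print(Q.round(1),"yaw",np.arctan2(-d[0]*-1,-d[1])*1,np.arctan2(d[0],-d[1]))
for u,z in(((360,20),0),((533,8),0),((537,215),0),((556,237),50),((552,5),50)):print(u,f(u,z).round(1))
E
```

```text
[[ 580.7 -127.8   41. ]
 [ 573.6 -184.7   41. ]
 [ 465.6 -171.9   41. ]
 [ 472.9 -113.7   41. ]] [ 523.2 -149.5   41. ]
len 108.74244935168241 yaw -0.12406771184011367
[[ 594.2 -128.8   24. ]
 [ 586.9 -187.1   24. ]] yaw -0.12497880556930462 -0.12497880556930462
(360, 20) [ 620.1 -129.9    0. ]
(533, 8) [ 613.5 -235.4    0. ]
(537, 215) [ 488.  -231.1    0. ]
(556, 237) [ 481.  -229.8   50. ]
(552, 5) [ 602.5 -232.9   50. ]
```

Call:
arm_command:
  steps: [-0.0033,-0.0514,0,0,-0.0033,-0.0514,0,0,-0.0033,-0.0514,0,0,-0.0033,-0.0514,0,0,-0.0033,-0.0514,0,0,-0.0033,-0.0514,0,0,-0.0033,-0.0514,0,0,-0.0033,-0.0514,0,0,0,0,0,-0.14,0,0,0,-0.14,0,0,0,0]

```text
clock: 11.8
position: [491.4, 268.1, 199.5]
ee_rot: [0.997, 0.077, -0.001, 0.001]
contact_force: [0.7, 0.0, -0.4]
gripper_width: 85.8
grasp_force: 0.0
```

Call:
arm_command:
  steps: [0,0,0.05,0,0,0,0.05,0,0,0,0.021,0,0,0,0,0]

```text
clock: 12.3
position: [490.8, 266.9, 77.8]
ee_rot: [0.997, 0.077, -0.002, 0.002]
contact_force: [0.4, -0.9, 0.2]
gripper_width: 85.0
grasp_force: 0.0
```

Call:
arm_command:
  steps: [0,0,0,0,0,0,0,0,0,0,0,0,0,0,0,0,0,0,0,0]
  grip: 0.05

```text
clock: 12.92
position: [492.8, 268.9, 82.2]
ee_rot: [0.997, 0.078, 0.001, -0.001]
contact_force: [-0.7, -0.2, 6.4]
gripper_width: 57.9
grasp_force: 64.5
```

Call:
arm_command:
  steps: [0,0,0,0,0,0,0,0,0,0,0,0,-0.001,0,0.003,0,0,0,0,0]
  grip: 0.075

```text
clock: 13.55
position: [490.6, 267.8, 76.8]
ee_rot: [0.997, 0.078, -0.0, 0.0]
contact_force: [-0.3, 0.3, -0.3]
gripper_width: 74.6
grasp_force: 0.0
```

Call:
arm_command:
  steps: [0,0,0,0,0,0,0,0,0,0,0,0,0,0,0,0,0,0,0,0]
  grip: 0.05

```text
clock: 14.18
position: [490.9, 268.1, 77.7]
ee_rot: [0.997, 0.078, 0.0, -0.0]
contact_force: [-1.8, 0.2, 5.9]
gripper_width: 58.2
grasp_force: 64.6
```

Call:
arm_command:
  steps: [0,0,-0.02,0,0,0,-0.025,0,0,0,-0.03,0,0,0,0,0.14,0,0,0,0.14,0.004,0.041,0,0,0.004,0.041,0,0,0.004,0.041,0,0,0.004,0.041,0,0,0.004,0.041,0,0,0.004,0.041,0,0,0.004,0.041,0,0,0.004,0.041,0,0,0.004,0.041,0,0,0.004,0.041,0,0,0,0,0.019,0,0,0,0.019,0,0,0,0,0]

```text
clock: 16.42
position: [478.6, -143.9, 112.5]
ee_rot: [0.998, -0.062, -0.002, -0.0]
contact_force: [-0.3, 0.3, -0.8]
gripper_width: 57.8
grasp_force: 64.5
```

```bash
python3 - <<'E'
from h import *
import pickle
s=read_state();print(s["position"],s["gripper_width"],s["grasp_force"],s["contact_force"])
sd=get_image("side")[:,:,::-1];wr=get_image("wrist")[:,:,::-1]
pickle.dump((get_calibration("wrist"),s,wr),open("w3.pkl","wb"))
b=cv2.resize(sd[200:330,240:370],(420,420),interpolation=cv2.INTER_CUBIC)
cv2.imwrite("pics/c3.png",np.hstack([b,cv2.copyMakeBorder(cv2.resize(wr,(380,285)),0,135,0,0,cv2.BORDER_CONSTANT)]))
E
```

```text
[ 478.63080169 -143.86652942  112.54838253] 57.84321760522105 64.51851725578308 [-0.26523134  0.34708237 -0.80078044]
```

View pics/c3.png

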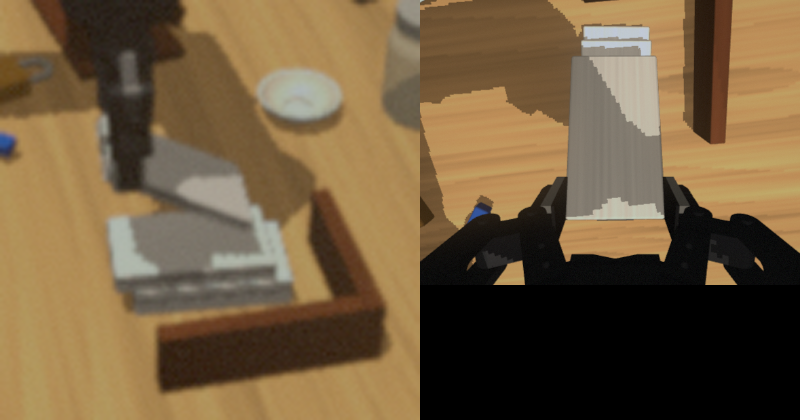

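The thin tin hangs nose-down over the pile, with its far edge about 15–20 mm behind the middle tin's. I'll lower it the same way.

Call:
arm_command:
  steps: [0,0,0.014,0,0,0,0.01,0,0,0,0.003,0,0,0,0.002,0,0,0,0,0]

```text
clock: 17.15
position: [480.1, -143.7, 85.3]
ee_rot: [0.998, -0.062, 0.0, 0.0]
contact_force: [-0.6, 0.6, -0.6]
gripper_width: 58.0
grasp_force: 64.5
```

Call:
arm_command:
  steps: [0,0,0.0012,0,-0.0025,0,0.0042,0,-0.0025,0,0.0042,0,-0.002,0,0.0045,0,-0.002,0,0.0045,0,0,0,0,0]

```text
clock: 17.9
position: [471.1, -142.8, 67.6]
ee_rot: [0.998, -0.062, 0.001, 0.0]
contact_force: [-2.5, 0.6, 6.9]
gripper_width: 58.5
grasp_force: 66.4
```

Call:
arm_command:
  steps: [-0.0015,0,0.0047,0,-0.0015,0,0.0047,0,-0.001,0,0.0048,0,-0.001,0,0.0048,0,0,0,0,0]

```text
clock: 18.52
position: [466.3, -142.0, 48.3]
ee_rot: [0.998, -0.061, 0.001, 0.0]
contact_force: [-2.4, 0.5, 6.0]
gripper_width: 58.6
grasp_force: 67.2
```

Call:
arm_command:
  steps: [-0.0005,0,0.003,0,-0.0005,0,0.003,0,0,0,0.002,0,0,0,0.001,0,0,0,0,0]

```text
clock: 19.15
position: [465.0, -141.9, 39.4]
ee_rot: [0.998, -0.062, 0.0, 0.0]
contact_force: [-4.2, 0.7, 6.2]
gripper_width: 58.2
grasp_force: 66.9
```

Call:
arm_command:
  steps: [0,0,0.001,0,0,0,0.001,0,0,0,0,0]

```text
clock: 19.52
position: [464.8, -142.0, 37.3]
ee_rot: [0.998, -0.062, 0.0, 0.0]
contact_force: [-4.5, -0.3, 5.6]
gripper_width: 58.1
grasp_force: 66.7
```

Call:
arm_command:
  steps: [0,0,0,0,0,0,0,0,0,0,0,0,0,0,0,0,0,0,0,0]
  grip: 0.0854

```text
clock: 20.15
position: [465.1, -141.9, 36.6]
ee_rot: [0.998, -0.062, -0.0, -0.0]
contact_force: [-0.2, 0.7, 0.2]
gripper_width: 85.4
grasp_force: 0.0
```

Call:
arm_command:
  steps: [0,0,-0.04,0,0,0,-0.05,0,0,0,-0.05,0,0,0,-0.02,0,0,0,0,0,0,0,0,0]

```text
clock: 20.9
position: [464.2, -141.8, 195.5]
ee_rot: [0.998, -0.062, -0.001, -0.0]
contact_force: [0.1, 0.5, -0.2]
gripper_width: 85.4
grasp_force: 0.0
```

```bash
python3 - <<'E'
from h import *
import pickle
s=read_state();C=get_calibration("wrist");im=get_image("wrist")
pickle.dump((C,s,im),open("w4.pkl","wb"));print(s["position"],s["ee_rot"],s["clock"])
# measure rows/cols edges: gradients along lines (native pixels)
g=cv2.cvtColor(im,cv2.COLOR_RGB2HSV)
m=((g[:,:,1]<45)&(g[:,:,2]>90)).astype(np.uint8);m=cv2.morphologyEx(m,cv2.MORPH_CLOSE,np.ones((9,9)))
n,l,st,c=cv2.connectedComponentsWithStats(m)
for i in range(1,n):
    if st[i,4]>1500:
        k=max(cv2.findContours((l==i).astype(np.uint8),0,2)[0],key=len);print(st[i],cv2.boxPoints(cv2.minAreaRect(k)).round(1).tolist(),[p[0].tolist() for p in cv2.approxPolyDP(k,3,True)])
cr=im[0:270,200:480,::-1]
cv2.imwrite("pics/w4.png",cv2.resize(cr,(622,600),interpolation=cv2.INTER_CUBIC))
E
```

```text
[ 464.18741374 -141.75409444  195.46931068] [ 9.98074422e-01 -6.20163528e-02 -1.18186530e-03 -1.52010293e-04] 20.9
[  249    37    78   170 12458] [[249.0, 37.0], [326.0, 37.0], [326.0, 206.0], [249.0, 206.0]] [[254, 37], [249, 69], [253, 205], [321, 206], [324, 38]]
```

```bash
python3 - <<'E'
from h import *
import pickle
C,s,im=pickle.load(open("w4.pkl","rb"))
print("thin near",p2w("wrist",(253,205.5),52,C),p2w("wrist",(321,206),52,C))
print("thick far",p2w("wrist",(254,37),24,C),p2w("wrist",(324,37),24,C))
g=cv2.cvtColor(im,cv2.COLOR_RGB2GRAY).astype(int)
print("rows col290",g[30:90,290].tolist());print("row130 side fence",g[130,320:420].tolist())
E
```

```text
thin near [ 461.079063   -111.02176543   52.        ] [ 453.50321131 -168.03391812   52.        ]
thick far [ 594.34651265 -129.6161981    24.        ] [ 587.24898833 -186.14756087   24.        ]
rows col290 [133, 133, 135, 135, 123, 86, 107, 151, 170, 171, 172, 171, 172, 171, 171, 172, 170, 172, 172, 171, 155, 118, 152, 171, 171, 172, 172, 171, 172, 173, 172, 172, 172, 173, 172, 171, 172, 157, 121, 134, 163, 172, 172, 171, 171, 171, 173, 172, 171, 172, 171, 172, 173, 172, 170, 172, 172, 173, 170, 171]
row130 side fence [115, 113, 137, 169, 146, 115, 132, 132, 132, 133, 132, 133, 133, 133, 133, 133, 133, 134, 135, 135, 134, 134, 134, 133, 134, 136, 134, 136, 135, 136, 137, 136, 137, 136, 137, 135, 136, 136, 137, 137, 136, 136, 136, 137, 137, 137, 136, 123, 83, 82, 85, 84, 85, 83, 83, 84, 77, 50, 36, 35, 34, 35, 36, 32, 34, 34, 34, 36, 35, 34, 30, 40, 47, 64, 67, 66, 67, 66, 66, 68, 65, 67, 65, 65, 64, 64, 64, 63, 72, 105, 133, 132, 134, 135, 132, 133, 134, 133, 133, 133]
```

View pics/w4.png

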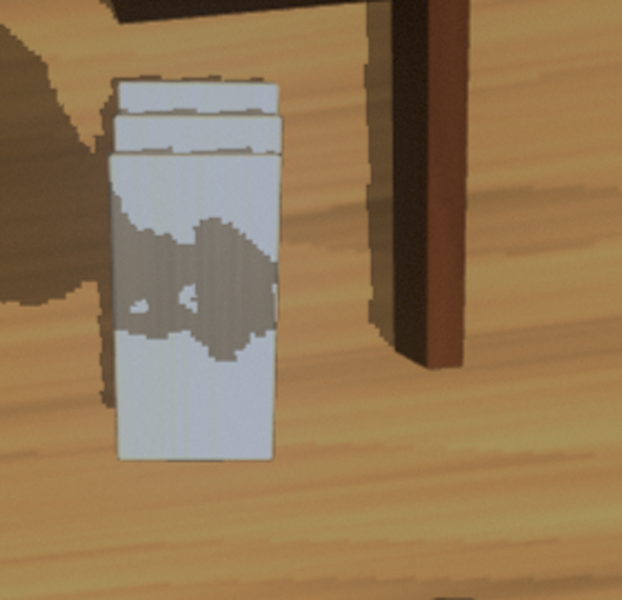

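The pile is stacked and flat, each tin stepped back 11–13 mm from the one below. In the crop the side fence's foot runs (392,0)–(395,345) and the end fence's foot (120,22)–(390,0).

```bash
python3 - <<'E'
from h import *
import pickle
C,s,im=pickle.load(open("w4.pkl","rb"))
k=2.2222
f=lambda a,b,z:p2w("wrist",(200+a/k,b/k),z,C)
A,B,D,E=f(392,0,0),f(395,345,0),f(120,22,0),f(390,0,0);T,U=f(428,0,50),f(427,366,50)
for p in(A,B,D,E,T,U):print(p.round(1))
print("side yaw",np.arctan2((A-B)[1],(A-B)[0]),"top",np.arctan2((T-U)[1],(T-U)[0]),"end",np.arctan2(-(D-E)[0],(D-E)[1]))
E
```

```text
[ 614.2 -236.     0. ]
[ 482.  -230.3    0. ]
[ 619.8 -131.3    0. ]
[ 614.3 -235.2    0. ]
[ 601.1 -234.9   50. ]
[ 480.8 -229.7   50. ]
side yaw -0.043276383808536885 top -0.04314497818649894 end -0.0525683350133267
```

Call:
arm_command:
  steps: [-0.039,0.006,0,-0.079,0,0,0.05,0,0,0,0.05,0,0,0,0.05,0,0,0,0.03,0,0,0,0.005,0,0,0,0,0]
  grip: 0.03

```text
clock: 21.82
position: [425.7, -143.1, 11.6]
ee_rot: [1.0, -0.022, -0.0, 0.0]
contact_force: [0.2, -0.3, 1.1]
gripper_width: 30.0
grasp_force: 0.0
```

Call:
arm_command:
  steps: [0.008,0,0,0,0.004,0,0,0,0.004,0,0,0,0.004,0,0,0,0.004,0,0,0,0.004,0,0,0,0.004,0,0,0,0,0,0,0]

```text
clock: 22.82
position: [457.5, -144.5, 11.6]
ee_rot: [1.0, -0.022, -0.0, 0.0]
contact_force: [-0.7, -0.9, -0.0]
gripper_width: 30.4
grasp_force: 0.5
```

Call:
arm_command:
  steps: [0.004,0,0,0,0.004,0,0,0,0.004,0,0,0,0.004,0,0,0,0.004,0,0,0,0.004,0,0,0,0.004,0,0,0,0.003,0,0,0,0,0,0,0]

```text
clock: 23.95
position: [489.5, -145.8, 11.8]
ee_rot: [1.0, -0.022, 0.001, 0.0]
contact_force: [-0.4, 0.6, 0.5]
gripper_width: 30.1
grasp_force: 0.3
```

```bash
cat > pile.py <<'E'
from h import *
C=get_calibration("wrist");im=get_image("wrist")
import sys,time;cv2.imwrite(f"pics/{sys.argv[1]}.png",im[:,:,::-1])
g=cv2.cvtColor(im,cv2.COLOR_RGB2HSV)
m=((g[:,:,1]<45)&(g[:,:,2]>90)).astype(np.uint8);m=cv2.morphologyEx(m,cv2.MORPH_CLOSE,np.ones((9,9)))
n,l,st,c=cv2.connectedComponentsWithStats(m)
for i in range(1,n):
    if st[i,4]>1500:
        k=max(cv2.findContours((l==i).astype(np.uint8),0,2)[0],key=len);a=cv2.approxPolyDP(k,4,True)[:,0]
        print(st[i],[(p.tolist(),p2w("wrist",p,52,C)[:2].round(1).tolist()) for p in a])
E
python3 pile.py p5
```

```text
[  147     0   241   307 60931] [([147, 0], [589.9, -113.0]), ([189, 292], [505.5, -113.5]), ([230, 293], [504.6, -126.8]), ([236, 306], [499.7, -128.4]), ([238, 292], [504.8, -129.5]), ([365, 286], [505.2, -170.7]), ([387, 0], [587.1, -175.0])]
```

Call:
arm_command:
  steps: [-0.012,0,0,0,0,0,-0.05,0,0,0,-0.05,0,0,0,-0.05,0,0,0,-0.035,0,0,0,0,0]

```text
clock: 24.75
position: [478.0, -145.4, 200.1]
ee_rot: [1.0, -0.022, 0.004, 0.0]
contact_force: [0.5, 0.1, -0.4]
gripper_width: 30.1
grasp_force: 0.0
```

```bash
python3 pile.py p6; python3 - <<'E'
from h import *
g=cv2.cvtColor(cv2.imread("pics/p6.png"),cv2.COLOR_BGR2GRAY).astype(int)
print(read_state()["joints"].round(2));print(g[:60,290].tolist())
E
```

```text
[  237    22    90   148 11564] [([314, 22], [612.8, -170.4]), ([237, 27], [612.0, -112.5]), ([249, 169], [504.6, -113.5]), ([318, 168], [502.8, -171.0]), ([326, 37], [602.1, -179.2])]
[ 0.03  0.2  -0.35 -0.   -1.02  1.5 ]
[64, 65, 67, 67, 68, 68, 67, 64, 69, 67, 68, 68, 67, 69, 68, 65, 54, 42, 45, 47, 44, 45, 48, 102, 170, 185, 185, 186, 187, 185, 187, 184, 186, 187, 187, 186, 188, 186, 187, 188, 188, 187, 188, 188, 187, 188, 189, 190, 188, 189, 188, 188, 189, 188, 189, 188, 188, 189, 189, 188]
```

Call:
arm_command:
  steps: [0.039,-0.033,0,0,0.039,-0.033,0,0,0,0,0,0.1745,0,0,0,0.1745,0,0,0,0.1745,0,0,0,0.1745,0,0,0,0.1745,0,0,0,0.1745,0,0,0,0.1745,0,0,0,0.1745,0,0,0,0.1745,0,0,0,0]
  grip: 0.06

```text
clock: 26.3
position: [556.4, -82.8, 195.0]
ee_rot: [-0.692, 0.722, 0.001, -0.001]
contact_force: [-0.8, 1.0, -0.7]
gripper_width: 59.9
grasp_force: 0.0
```

```bash
python3 pile.py p7
```

```text
[  210    75   143    89 11471] [([210, 88], [612.4, -170.9]), ([218, 163], [611.9, -113.1]), ([350, 156], [504.4, -114.1]), ([351, 80], [504.1, -172.0]), ([221, 75], [603.0, -179.9])]
[   0  230   62  153 4591] [([0, 230], [805.0, -63.7]), ([0, 382], [848.4, 93.5]), ([61, 333], [775.7, 40.6]), ([51, 308], [778.9, 13.7]), ([19, 291], [803.8, -5.0]), ([20, 282], [800.5, -13.9]), ([45, 282], [778.1, -12.9]), ([43, 274], [778.0, -20.8]), ([12, 273], [805.4, -23.0]), ([10, 249], [801.1, -45.9]), ([4, 247], [805.8, -48.0])]
```

Call:
arm_command:
  steps: [0,0.001,0.05,0,0,0,0.05,0,0,0,0.05,0,0,0,0.03,0,0,0,0.003,0,0,0,0,0,0.005,0,0,0,0.005,0,0,0,0,0,0,0]

```text
clock: 27.48
position: [556.3, -93.3, 14.5]
ee_rot: [-0.691, 0.723, -0.0, 0.001]
contact_force: [-0.5, 0.5, 0.2]
gripper_width: 60.2
grasp_force: 0.0
```

Call:
arm_command:
  steps: [0.004,0,0,0,0.004,0,0,0,0.004,0,0,0,0.004,0,0,0,0.004,0,0,0,0.004,0,0,0,0.004,0,0,0,0.004,0,0,0,0.004,0,0,0]

```text
clock: 28.6
position: [554.5, -129.0, 13.8]
ee_rot: [-0.691, 0.723, -0.0, 0.0]
contact_force: [0.1, 3.4, 0.9]
gripper_width: 60.0
grasp_force: 1.6
```

Call:
arm_command:
  steps: [0.004,0,0,0,0.004,0,0,0,0.004,0,0,0,0.004,0,0,0,0.004,0,0,0,0.004,0,0,0,0.002,0,0,0]

```text
clock: 29.48
position: [553.2, -155.0, 13.7]
ee_rot: [-0.691, 0.723, -0.0, 0.0]
contact_force: [-0.1, 3.7, 1.8]
gripper_width: 59.9
grasp_force: 1.8
```

Call:
arm_command:
  steps: [0.002,0,0,0,0.002,0,0,0]

```text
clock: 29.72
position: [553.1, -158.8, 13.7]
ee_rot: [-0.691, 0.723, -0.0, 0.0]
contact_force: [-0.3, 4.2, 1.2]
gripper_width: 59.9
grasp_force: 1.9
```

Call:
arm_command:
  steps: [0.002,0,0,0,0.001,0,0,0]

```text
clock: 29.98
position: [552.5, -161.6, 13.7]
ee_rot: [-0.691, 0.723, 0.001, -0.0]
contact_force: [-1.2, 5.6, 2.9]
gripper_width: 60.1
grasp_force: 2.9
```

Call:
arm_command:
  steps: [0.001,0,0,0,0.001,0,0,0]

```text
clock: 30.22
position: [552.2, -162.6, 13.6]
ee_rot: [-0.691, 0.723, 0.001, 0.0]
contact_force: [-1.0, 12.7, 3.9]
gripper_width: 60.2
grasp_force: 6.5
```

Call:
arm_command:
  steps: [0.0005,0,0,0,0.0005,0,0,0,0,0,0,0]

```text
clock: 30.6
position: [552.2, -162.6, 13.6]
ee_rot: [-0.691, 0.723, 0.001, 0.0]
contact_force: [-0.9, 14.4, 5.1]
gripper_width: 60.0
grasp_force: 6.9
```

Call:
arm_command:
  steps: [0.001,0,0,0,0.0005,0,0,0]

```text
clock: 30.85
position: [552.2, -162.6, 13.6]
ee_rot: [-0.691, 0.723, 0.002, 0.001]
contact_force: [-1.1, 22.9, 6.2]
gripper_width: 60.0
grasp_force: 11.2
```

Call:
arm_command:
  steps: [-0.01,0,0,0,-0.015,0,0,0,0,0,-0.05,0,0,0,-0.05,0,0,0,-0.05,0,0,0,-0.03,0,0,0,0,-0.1745,0,0,0,-0.1745,0,0,0,-0.1745,0,0,0,-0.1745,0,0,0,-0.1745,0,0,0,-0.1745,0,0,0,-0.1745,0,0,0,-0.1745,0,0,0,-0.1745,0,0,0,0]
  grip: 0.03

```text
clock: 32.85
position: [553.4, -141.4, 193.3]
ee_rot: [1.0, -0.024, -0.001, 0.0]
contact_force: [1.1, -0.6, -0.2]
gripper_width: 29.9
grasp_force: 0.0
```

Call:
arm_command:
  steps: [-0.0428,0.0313,0,0,-0.0428,0.0313,0,0,0,0,0,0,0,0,0,0]

```text
clock: 33.35
position: [465.8, -200.2, 194.0]
ee_rot: [1.0, -0.023, 0.0, 0.0]
contact_force: [-0.4, 0.4, 0.5]
gripper_width: 30.3
grasp_force: 0.0
```

```bash
python3 pile.py p8
```

```text
[  245     7    82   152 11684] [([248, 7], [609.8, -177.6]), ([251, 157], [502.0, -171.5]), ([321, 158], [498.5, -228.1]), ([326, 8], [606.5, -233.9])]
```

Call:
arm_command:
  steps: [0,0,0.05,0,0,0,0.05,0,0,0,0.05,0,0,0,0.028,0,0,0,0.002,0,0,0,0,0]

```text
clock: 34.15
position: [466.9, -199.8, 14.3]
ee_rot: [1.0, -0.022, 0.001, 0.0]
contact_force: [0.3, 0.5, 0.7]
gripper_width: 29.8
grasp_force: 0.0
```

Call:
arm_command:
  steps: [0.006,0,0,0,0.006,0,0,0,0.003,0,0,0,0.003,0,0,0,0.003,0,0,0]

```text
clock: 34.78
position: [486.6, -201.0, 13.7]
ee_rot: [1.0, -0.022, -0.0, -0.0]
contact_force: [-0.2, -0.5, -0.3]
gripper_width: 30.2
grasp_force: 0.0
```

Call:
arm_command:
  steps: [0.002,0,0,0,0.002,0,0,0]

```text
clock: 35.02
position: [488.6, -201.0, 13.4]
ee_rot: [1.0, -0.023, -0.002, -0.0]
contact_force: [-5.4, 0.5, 4.3]
gripper_width: 29.9
grasp_force: 2.6
```

Call:
arm_command:
  steps: [0.001,0,0,0,0.001,0,0,0]

```text
clock: 35.28
position: [492.6, -201.2, 13.4]
ee_rot: [1.0, -0.023, 0.0, -0.0]
contact_force: [-1.7, -0.7, -1.5]
gripper_width: 29.9
grasp_force: 0.9
```

Call:
arm_command:
  steps: [0.001,0,0,0,0.001,0,0,0]

```text
clock: 35.52
position: [494.2, -201.2, 13.5]
ee_rot: [1.0, -0.022, -0.001, -0.0]
contact_force: [-2.9, 0.3, 0.5]
gripper_width: 30.1
grasp_force: 1.9
```

Call:
arm_command:
  steps: [0.001,0,0,0,0.001,0,0,0]

```text
clock: 35.78
position: [494.1, -201.2, 13.5]
ee_rot: [1.0, -0.023, -0.003, -0.0]
contact_force: [-7.8, 0.4, 5.1]
gripper_width: 30.0
grasp_force: 4.0
```

Call:
arm_command:
  steps: [0.001,0,0,0,0.001,0,0,0]

```text
clock: 36.02
position: [494.0, -201.1, 13.5]
ee_rot: [1.0, -0.023, -0.005, -0.001]
contact_force: [-12.1, 1.2, 7.7]
gripper_width: 29.5
grasp_force: 6.0
```

Call:
arm_command:
  steps: [0.001,0,0,0,0,0,0,0]

```text
clock: 36.28
position: [494.0, -201.1, 13.5]
ee_rot: [1.0, -0.023, -0.006, -0.001]
contact_force: [-13.6, 3.0, 9.4]
gripper_width: 30.1
grasp_force: 6.4
```

Call:
arm_command:
  steps: [-0.01,0,0,0,0,0,-0.022,0,0,0,0,0,0.004,0,0,0,0.002,0,0,0,0.001,0,0,0,0.001,0,0,0]

```text
clock: 37.15
position: [494.2, -201.1, 34.8]
ee_rot: [1.0, -0.023, -0.004, -0.0]
contact_force: [-7.9, 1.1, 6.8]
gripper_width: 30.4
grasp_force: 4.1
```

Call:
arm_command:
  steps: [0.001,0,0,0,0.001,0,0,0,0,0,0,0]

```text
clock: 37.52
position: [494.2, -201.1, 34.6]
ee_rot: [1.0, -0.023, -0.006, -0.001]
contact_force: [-10.5, 1.1, 8.5]
gripper_width: 29.9
grasp_force: 5.2
```

Call:
arm_command:
  steps: [0.001,0,0,0,0.001,0,0,0,0,0,0,0]

```text
clock: 37.9
position: [494.2, -201.1, 34.5]
ee_rot: [1.0, -0.023, -0.008, -0.001]
contact_force: [-13.0, 2.1, 12.4]
gripper_width: 29.9
grasp_force: 7.0
```

Call:
arm_command:
  steps: [-0.012,0,0,0,0,0,-0.009,0,0,0,0,0,0.004,0,0,0,0.003,0,0,0,0.001,0,0,0,0,0,0,0]

```text
clock: 38.78
position: [494.3, -201.2, 44.0]
ee_rot: [1.0, -0.023, -0.004, -0.0]
contact_force: [-6.1, 0.7, 4.6]
gripper_width: 30.0
grasp_force: 3.3
```

Call:
arm_command:
  steps: [0.001,0,0,0,0.001,0,0,0,0,0,0,0]

```text
clock: 39.15
position: [494.4, -201.2, 43.8]
ee_rot: [1.0, -0.023, -0.006, -0.001]
contact_force: [-9.3, 1.3, 8.0]
gripper_width: 30.4
grasp_force: 5.0
```

Call:
arm_command:
  steps: [-0.012,0,0,0,0,0,-0.05,0,0,0,-0.05,0,0,0,-0.05,0,0.0345,-0.037,0,0,0.0345,-0.037,0,0,0,0,0,0.1745,0,0,0,0.1745,0,0,0,0.1745,0,0,0,0.1745,0,0,0,0.1745,0,0,0,0.1745,0,0,0,0.1745,0,0,0,0.1745,0,0,0,0.1745,0,0,0,0]
  grip: 0.06

```text
clock: 41.15
position: [560.3, -130.0, 194.7]
ee_rot: [-0.692, 0.722, -0.001, 0.001]
contact_force: [0.3, 0.2, 0.3]
gripper_width: 60.2
grasp_force: 0.0
```

```bash
python3 pile.py p9
```

```text
[  213    65   143    80 11155] [([213, 65], [612.9, -234.3]), ([218, 144], [614.9, -175.4]), ([351, 144], [508.3, -170.8]), ([354, 65], [506.5, -229.7])]
[   0  210   63  173 4299] [([0, 210], [805.3, -128.2]), ([0, 382], [853.9, 47.4]), ([45, 346], [799.3, 7.7]), ([35, 343], [808.0, 4.0]), ([36, 334], [804.6, -5.9]), ([48, 328], [791.7, -11.9]), ([62, 330], [779.0, -9.2]), ([60, 322], [778.9, -17.9]), ([30, 317], [805.7, -24.4]), ([27, 271], [796.7, -71.0]), ([16, 254], [802.2, -87.7]), ([18, 245], [798.2, -96.1]), ([9, 241], [805.1, -100.1]), ([14, 229], [797.9, -110.9]), ([5, 228], [805.4, -112.1])]
```

Call:
arm_command:
  steps: [0,0,0.05,0,0,0,0.05,0,0,0,0.05,0,0,0,0.028,0,0,0,0,0]

```text
clock: 41.82
position: [558.3, -130.1, 14.5]
ee_rot: [-0.692, 0.722, 0.002, -0.002]
contact_force: [0.7, -0.1, 0.6]
gripper_width: 60.3
grasp_force: 0.0
```

Call:
arm_command:
  steps: [0.007,0,0,0,0.007,0,0,0,0.007,0,0,0,0.006,0,0,0,0.002,0,0,0,0.002,0,0,0,0.001,0,0,0,0.001,0,0,0,0,0,0,0]

```text
clock: 42.95
position: [558.3, -162.8, 16.7]
ee_rot: [-0.691, 0.723, 0.0, 0.0]
contact_force: [0.1, 2.5, -1.1]
gripper_width: 60.0
grasp_force: 0.8
```

Call:
arm_command:
  steps: [0.001,0,0,0,0.001,0,0,0,0,0,0,0]

```text
clock: 43.32
position: [558.3, -162.8, 16.7]
ee_rot: [-0.691, 0.723, 0.001, 0.001]
contact_force: [-0.5, 10.8, 2.0]
gripper_width: 60.2
grasp_force: 5.4
```

Call:
arm_command:
  steps: [-0.01,0,0,0,0,0,-0.018,0,0,0,0,0,0.005,0,0,0,0.003,0,0,0,0.001,0,0,0,0.001,0,0,0,0,0,0,0]

```text
clock: 44.32
position: [557.8, -162.9, 34.1]
ee_rot: [-0.691, 0.723, 0.001, 0.001]
contact_force: [-1.6, 12.4, 2.4]
gripper_width: 60.2
grasp_force: 5.7
```

Call:
arm_command:
  steps: [-0.01,0,0,0,0,0,-0.01,0,0,0,0,0,0.005,0,0,0,0.003,0,0,0,0.001,0,0,0,0.001,0,0,0,0,0,0,0]

```text
clock: 45.32
position: [558.1, -163.9, 44.5]
ee_rot: [-0.691, 0.723, 0.001, 0.0]
contact_force: [-0.3, 7.1, 0.7]
gripper_width: 59.9
grasp_force: 2.9
```

Call:
arm_command:
  steps: [-0.015,0,0,0,-0.018,0,0,0,0,0,-0.05,0,0,0,-0.05,0,0,0,-0.05,0,0,0,0,0,0,0,0,0]

```text
clock: 46.2
position: [559.1, -131.4, 194.3]
ee_rot: [-0.691, 0.723, 0.0, -0.0]
contact_force: [-0.4, -0.7, 0.5]
gripper_width: 59.7
grasp_force: 0.0
```

```bash
python3 pile.py p10; python3 - <<'E'
from h import *
g=cv2.cvtColor(cv2.imread("pics/p10.png"),cv2.COLOR_BGR2GRAY).astype(int)
print(g[95,200:230].tolist());print(g[55:80,285].tolist());print(g[130:165,285].tolist());print(g[105,340:370].tolist())
E
```

```text
[  210    67   144    79 11048] [([210, 68], [613.6, -233.6]), ([215, 145], [615.7, -176.2]), ([349, 144], [508.4, -172.2]), ([353, 67], [505.7, -229.5])]
[   0  219   62  164 3903] [([0, 219], [805.2, -122.4]), ([0, 382], [851.7, 44.7]), ([42, 349], [801.0, 8.5]), ([32, 346], [809.7, 4.7]), ([33, 337], [806.2, -5.2]), ([61, 332], [778.5, -9.4]), ([59, 323], [778.2, -19.2]), ([33, 324], [802.7, -19.2]), ([22, 282], [801.8, -62.7]), ([24, 269], [796.7, -75.3]), ([17, 261], [800.9, -83.2]), ([17, 247], [797.4, -96.4]), ([7, 245], [805.6, -98.6])]
[66, 65, 65, 64, 65, 65, 65, 66, 66, 67, 64, 99, 157, 173, 173, 173, 173, 174, 173, 173, 174, 174, 173, 173, 174, 173, 173, 174, 175, 175]
[70, 70, 72, 70, 69, 70, 70, 68, 70, 72, 69, 95, 151, 172, 174, 174, 175, 175, 174, 174, 175, 175, 175, 174, 176]
[177, 176, 176, 176, 177, 175, 175, 176, 175, 176, 174, 175, 175, 175, 172, 150, 99, 87, 88, 85, 87, 86, 104, 135, 135, 134, 135, 135, 135, 134, 134, 134, 134, 133, 134]
[176, 175, 176, 175, 175, 174, 176, 175, 177, 175, 176, 157, 114, 119, 134, 134, 133, 135, 136, 137, 136, 136, 138, 139, 138, 137, 136, 131, 127, 127]
```

```bash
python3 -c "
from bench import *
print(job_done())"
```

```text
the job is handed in; nothing more can be done
None
```

I stacked the three tins lids up and pushed the pile home against both fences. The gripper had let go and was clear before I handed in at about 46 s; no verdict came back. The contact pushes stopped at the same point for every tin to about 0.2 mm, except the thin tin against the side fence, where the stop differed by about 1 mm.

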